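# Third hand: press the gusset bracket to the rafter timber for screwing

## Task

Be my third hand: pick up the galvanised gusset bracket, ease its back plate up against the face of the timber that stands bolted to the bench, its gusset in line with the pencil line and its top edge flush with the timber's top edge, so that the bracket hangs square and level from your grip with its foot clear of the bench. Press it flat to the wood with a steady push of between 6 and 20 newtons and never ram it (40 newtons is too much); keep that up for at least three seconds while I start the screws, and finish still holding and pressing it there, without letting go. Leave the tin, the hook box and the two slate offcuts where they lie.

Things in the scene. Friction and masses are not known exactly. Their poses are not given: they have to be found in the camera images.
- bracket_gusset (a point): Pinch point on the bracket's gusset: a 6 mm thick (y) triangular plate at mid-width, in the bracket's x-z plane, sloping from near the back plate's top to the foot's front end. The point is mid-thickness, 36 mm above the foot's underside, 35 mm in front (-x) of the back plate's outer face; gusset runs 16 mm above it, 32 mm below it. Axes: x out through the back plate, y across, z up.
- bracket_top (a point): Middle of the top edge of the bracket's back plate, on its outer face: 35 mm to +x and 44 mm above bracket_gusset, same axes. Bracket: loose, galvanised steel, about 0.45 kg, standing on its foot (plate 100 along x, 60 wide, 4 mm thick); back plate upright at the foot's +x end, 60 wide, 80 high, 4 mm thick, its +x side goes to the timber.
- timber: Rafter offcut standing on edge, fixed: 280 mm long (its y), 47 mm thick (x), 120 mm high (z). Origin: centre of its underside, on the bench. The working face is its -x side (x = -23.5 mm), flat and upright, looking roughly to the robot's left; two small bolted steel angle feet hold it from behind.
- pencil_line (a point): Pencil line 2.5 mm wide, square across the timber's top and down its working face; this point is where it crosses the top front edge, 120 mm above the bench. Axes as the timber's: x into the wood, y along it, z up. In the finished position bracket_top lies on this point, the bracket's axes parallel to these.
- tin: Closed grey metal counting tin, 89 x 124 mm, 56 mm high (61 with its handle), a chrome push button on its front. Origin: centre of its underside. Leave alone.
- hookbox: Orange plastic box of slate hooks, 100 x 130 mm, 50 mm high, open on top. Origin: centre of its underside. Leave alone.
- slate_a: Four-cornered slate offcut lying flat, about 110 x 80 mm, 7 mm thick. Origin: middle of its underside. Leave alone.
- slate_b: Five-cornered slate offcut lying flat, about 105 x 90 mm, 7 mm thick. Origin: middle of its underside. Leave alone.
There are look-alikes about, which are no part of the job. What is shaped like the part that bears bracket_gusset but green or red is not meant.

How it is judged:
By the outcome, as a careful person would: the job done as asked, in the order asked, and still so for the second after the job is handed in, while the arm keeps its last pose, push and grip.
It also fails if it takes over 59 s, if anything falls off the work surface, if the arm or the gripper's body presses on something with over 40 N, if the wrist force passes 120 N, or if a joint passes its speed limit or range.

## Robot

A 6-joint arm with a two-finger parallel gripper is mounted at the origin on the work surface. World frame = base frame: x ahead of the robot, y to its left, z up, the work surface at z = 0. Lengths are in m, angles in rad, forces in N, time in s.
With the tool pointing down it reaches from about 0.3 to 0.775 m from the base axis. Payload 14.6 kg.
Tool frame: the origin (TCP) lies on the centre line of the jaws, within the pads' length; the fingertips stand ahead of it and the grasp point (between the pads) lies 3 mm ahead of it (arm.tcp_to_tips is the z of the fingertips in the tool frame, in m); z points along the fingers, y is the direction in which the jaws open and shut (so a half turn about z gives the same grasp; the last joint's range is limited). The gripper opens to 94 mm and grips with 3 to 60 N. Pads are 16 mm wide; open, the fingers measure 119 mm over their backs; the gripper's body (75 mm by 177 mm) begins 78 mm behind the grasp point.
Start: joints at [-1.341, 0.3, 1.521, -0, 1.321, -0.067], TCP at [0.161, -0.526, 0.227] pointing down, gripper open.
Joint ranges: [-3.03, 3.03], [-0.79, 2.21], [0.23, 2.52], [-1.04, 4.18], [0, 3.07], [-2.55, 2.55]. Speed limits (rad/s): [2.22, 2.22, 2.57, 3.14, 3.14, 3.14].

## Interface

Orientations are given as a unit quaternion [w, x, y, z].
In Python, from station import arm, cams gives the robot as it stands.
- The arm moves only by the tool send_rows, never from a script. Its argument "targets" is one flat list of numbers, 6 for each row, row after row: the shift along the world's x, y, z as a fraction of full scale, then the turn, a rotation vector about the world's x, y, z as a fraction of full scale. A call has 1 to 12 rows; each row shifts and turns the commanded pose from where the row before left it; what a row does not reach is not made up. Full scale, the value 1, is 80 mm for a shift and 6 degrees for a turn. A row lasts 1/12 s, in which the tool goes at most 41.7 mm and 7.16 degrees, less where a joint would pass 70% of its speed; a pose out of reach is approached as far as the arm can. A call with a number of a shift or a turn outside -1 to 1 is refused whole. A call with a gripper value outside its range is refused whole. "jaw" is the closure, from -1 (fully open) to 1 (shut), set as the call begins (left out, the last holds). The fingers move at their own pace and stop on an object; "squeeze" is the grip in N (left out, the last holds). Time passes only in rows, so rows that do not move let the fingers close. It gives the time, the measured TCP pose, the force and the opening at its end, in the units of the state.
- arm.get_state(): the state, without advancing time (a new reading comes with each control period).
- cams.snapshot(name): name is "scene" or "top" or "wrist"; returns the picture (400x640x3 uint8, red, green, blue); there is no depth.
- cams.calibration(name): a dict with "intrinsics" (3x3 intrinsics, pixels), "R" (3x3) and "t" (3): a world point X has camera coordinates R X + t. Camera axes: x right, y down, z forward; pixel columns grow to the right and rows downward; lengths in m; the calibration is good to about 2 mm. A picture is of the moment at which its call begins: read the wrist's pose just before it. calibration takes no time and is no camera call; for the wrist camera it gives the pose at the moment of the call.
- arm.close_job(): hands the job in, once; it reports no verdict.
Trained networks look in the newest picture that a camera, given by its name, has taken for a name from the list of things; names that differ only in an ending like _2 or _b are one class to them, and where a whole thing is asked for, a point or a joint stands for the part that bears it (a point fixed in the world has none). Each returns a list of dicts, best first, with "conf" (0 to 1); they miss things now and then, are a little off and sometimes report something else, mostly with a low value. They report only what shows in the picture. A call takes as long as a camera call. They do not tell look-alikes from the thing itself.
- cams.find_in(camera, name): "uv" ([column, row] in pixels, amid what is visible of it).
The state is a dict: "t": time; "qpos": joint angles; "qd": joint speeds; "joint_efforts": joint torques, N m; "tcp_pos": TCP position; "tool_rot": TCP orientation; "wrist_force": force on the tool from outside, world axes, zero at the start; "moment": the same for the moment, N m; "gripper_width": opening from 0.0 (shut) to 1.0 (fully open).
Only numpy, scipy, OpenCV 4.12 (cv2) and the standard library are available. Lean on these libraries where they do the work, as an engineer would, in place of code of your own. Each camera call takes 0.05 s, during which the arm holds its last target.

## Working session

There is one attempt and no reset: what is moved stays moved. The work goes in short steps, Python scripts to look and compute and a tool call to move; the robot and the scene stay as the last step left them, time stands still between calls to the robot, and variables do not carry over. Pictures are saved under pics/ and viewed, and the job is handed in when it is done.

Besides the shell and the picture viewer there is one more tool, called after "Call:" in YAML: its name, and indented under it one key for each argument. send_rows: Moves the arm, as the interface text tells. Its arguments: {"type":"object","properties":{"targets":{"type":"array","items":{"type":"number"}},"jaw":{"type":"number"},"squeeze":{"type":"number"}},"required":["targets"]}

```bash
mkdir -p pics; ls; python3 - <<'E'
from station import arm,cams
import cv2,numpy as np
print(arm.get_state()); print(arm.tcp_to_tips)
for n in ("scene","top","wrist"):
    im=cams.snapshot(n); cv2.imwrite(f"pics/{n}0.png",im[:,:,::-1])
    c=cams.calibration(n); print(n,c)
    for o in ("bracket_gusset","timber","pencil_line","tin"):
        try: print(o,cams.find_in(n,o))
        except Exception as e: print(o,e)
E
```

```text
pics
{'t': 0.0, 'qpos': array([-1.34059538e+00,  3.00459054e-01,  1.52158446e+00,  7.81467929e-06,
        1.32071222e+00, -6.65712979e-02]), 'qd': array([ 0.00055981,  0.00138795, -0.00034437, -0.00021824,  0.000879  ,
        0.00085547]), 'joint_efforts': array([-7.77921869e-04, -5.31808770e+01, -3.52731442e+01,  7.08282413e-02,
        2.46154441e-02, -1.17549002e-04]), 'tcp_pos': array([ 0.16079804, -0.52571647,  0.2268915 ]), 'tool_rot': array([-5.79902775e-04,  9.89010941e-01,  1.47841201e-01, -4.37528588e-05]), 'wrist_force': array([-0.04898434, -0.30504166, -0.45138985]), 'moment': array([ 0.0814177 , -0.05312855, -0.00996501]), 'gripper_width': 1.001403052532415}
0.022
scene {'intrinsics': array([[375.95882784,   0.        , 321.61518591],
       [  0.        , 375.95882784, 199.6939491 ],
       [  0.        ,   0.        ,   1.        ]]), 'R': array([[-0.78852882,  0.61490344,  0.01077303],
       [ 0.36584761,  0.48308574, -0.79547702],
       [-0.49434585, -0.62331527, -0.60588799]]), 't': array([ 0.44836108, -0.12129445,  1.18611236])}
bracket_gusset [{'uv': [353.2, 2
[... 611 characters left out ...]
)}
bracket_gusset [{'uv': [256.4, 245.5], 'conf': 0.92}, {'uv': [249.3, 287.8], 'conf': 0.9}, {'uv': [255.2, 190.5], 'conf': 0.7}]
timber [{'uv': [381.1, 206.2], 'conf': 0.87}]
pencil_line []
tin [{'uv': [296.5, 135.2], 'conf': 0.94}]
wrist {'intrinsics': array([[281.02135788,   0.        , 316.23768462],
       [  0.        , 281.02135788, 197.34454568],
       [  0.        ,   0.        ,   1.        ]]), 'R': array([[ 2.91882965e-01, -9.56453890e-01,  5.39189751e-04],
       [-9.25840390e-01, -2.82399005e-01,  2.51138158e-01],
       [-2.40049802e-01, -7.38021539e-02, -9.67951101e-01]]), 't': array([-0.55085718, -0.02611119,  0.39100193])}
bracket_gusset []
timber []
pencil_line []
tin []
```

View pics/scene0.png

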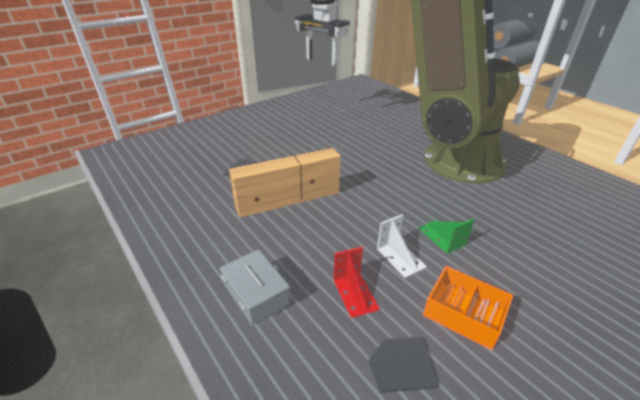

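View pics/top0.png

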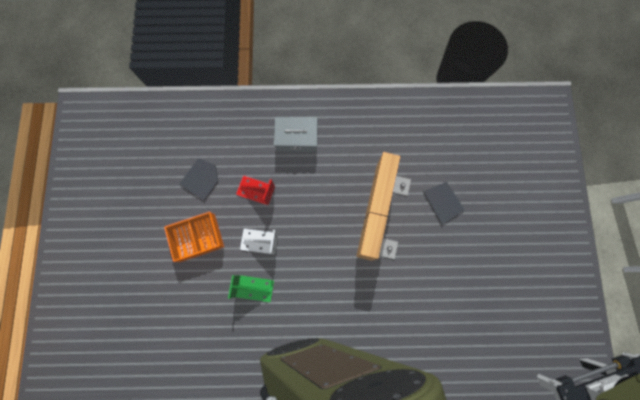

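View pics/wrist0.png

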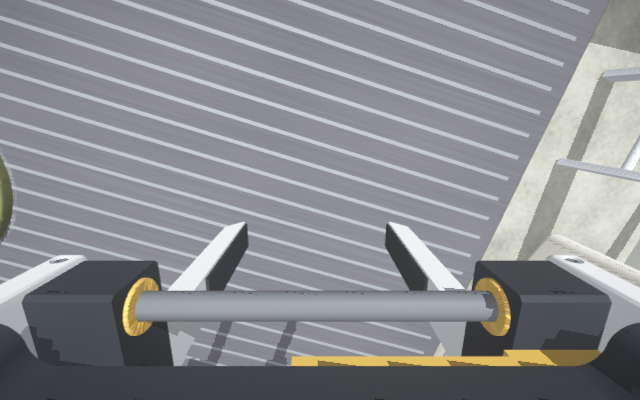

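Candidates in the top picture are white/grey at (258,241), red at (256,190) and green at (251,288). In the scene picture they are (398,248), (353,283) and (448,236). Galvanised means the grey one, so I'll check it in close crops.

```bash
python3 - <<'E'
import cv2,numpy as np
a=cv2.imread("pics/top0.png")[215:265,230:290]; b=cv2.imread("pics/scene0.png")[205:285,365:435]
c=cv2.imread("pics/top0.png")[145:270,345:415];d=cv2.imread("pics/scene0.png")[140:220,220:350]
f=lambda i,s:cv2.resize(i,None,fx=s,fy=s,interpolation=cv2.INTER_CUBIC)
def put(l):
    H=max(i.shape[0] for i in l); return np.hstack([cv2.copyMakeBorder(i,0,H-i.shape[0],0,4,0) for i in l])
cv2.imwrite("pics/crop1.png",put([f(a,7),f(b,5)]));cv2.imwrite("pics/crop2.png",put([f(c,4),f(d,4)]))
E
```

```text
(no output)
```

View pics/crop1.png

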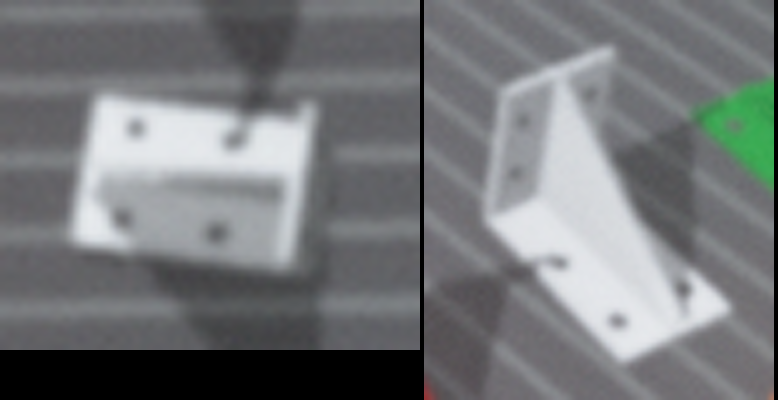

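View pics/crop2.png

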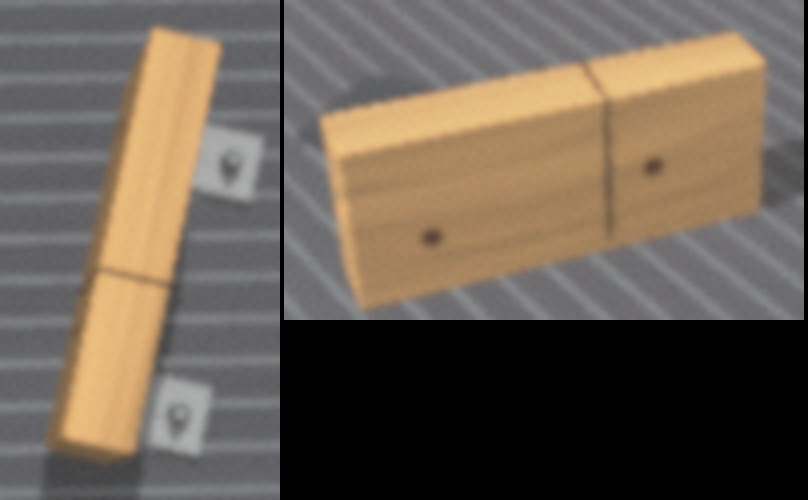

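The crop confirms the galvanised bracket: foot front to image left, back plate to the right. The pencil line crosses the timber's top front edge near (369,212) in top and (301,166) in scene. Next I'll fit the poses.

```bash
cat > h.py <<'E'
import numpy as np,cv2
from scipy.optimize import least_squares
def proj(c,X):
    p=(np.asarray(X)@np.asarray(c["R"]).T+c["t"])@np.asarray(c["intrinsics"]).T
    return p[:,:2]/p[:,2:]
def Rz(a): return np.array([[np.cos(a),-np.sin(a),0],[np.sin(a),np.cos(a),0],[0,0,1]])
def fit(obs,x0,extra=False):
    # obs list of (calib, local pts, uv)
    def r(p):
        out=[]
        for c,L,uv in obs:
            L=np.array(L,float)
            if extra: L=L.copy(); L[:,1]+=np.where(np.isin(np.arange(len(L)),[]),0,0)
            out.append((proj(c,L@Rz(p[2]).T+[p[0],p[1],0])-uv).ravel())
        return np.concatenate(out)
    s=least_squares(r,x0,loss="soft_l1"); return s.x,r(s.x).reshape(-1,2)
E
python3 - <<'E'
from h import *
from station import cams
T=cams.calibration("top");S=cams.calibration("scene")
br=[(T,[(-.1,.03,.004),(-.1,-.03,.004),(0,.03,.08),(0,-.03,.08)],[(243.6,228.6),(240.4,249.7),(275.4,229.7),(271.9,253.6)]),
(S,[(-.002,.03,.08),(-.002,-.03,.08),(-.1,-.03,.002),(-.1,.03,.002),(-.004,.03,.004)],[(380.6,223),(402.8,214.6),(426.8,266.6),(404.6,277.4),(377.4,248)])]
for o in (br,br[:1],br[1:]):
    p,r=fit(o,[.4,.15,-1.57]);print(p,r.round(1).tolist())
f=-.0235;b=.0235
ti=[(T,[(f,.14,.12),(f,-.14,.12),(b,.14,.12),(b,-.14,.12)],[(383,151.8),(357,255),(400.2,155.8),(379.2,259)]),
(S,[(f,.14,.12),(f,-.14,.12),(f,.14,0),(f,-.14,0),(b,.14,.12),(b,-.14,.12)],[(234.8,179.3),(340.5,156.3),(239.5,217),(340.5,193),(229.3,169.3),(333.3,148.3)])]
for o in (ti,ti[:1],ti[1:]):
    p,r=fit(o,[.5,-.15,-1.57]);print(p,r.round(1).tolist())
p,_=fit(ti,[.5,-.15,-1.57])
for c,uv,x in((T,(369.5,212.2),f),(S,(300.8,165.8),f),(S,(294.8,155.8),b)):
    s=np.linspace(-.14,.14,561);L=np.c_[0*s+x,s,0*s+.12];q=proj(c,L@Rz(p[2]).T+[p[0],p[1],0]);print("line y",s[np.argmin(((q-uv)**2).sum(1))])
E
```

```text
[ 0.46257399  0.11511651 -1.71416404] [[0.0, -0.2], [-0.3, -0.5], [-0.7, -0.1], [-0.7, -1.5], [0.4, -0.6], [-0.3, -0.6], [-0.7, -0.5], [0.3, -1.1], [0.7, -0.1]]
[ 0.46095924  0.11384935 -1.71654727] [[0.5, 0.3], [0.1, 0.0], [-0.2, 0.5], [-0.3, -0.9]]
[ 0.46402698  0.11639936 -1.71736396] [[0.3, -0.1], [-0.3, -0.1], [-0.7, 0.2], [0.1, -0.4], [0.6, 0.4]]
[ 0.55074666 -0.16587772 -1.83212959] [[-0.4, -0.3], [1.8, -0.7], [-0.3, -0.1], [-2.1, -0.1], [-1.0, -1.0], [1.0, -0.8], [0.4, 0.5], [-0.8, -0.1], [0.2, -1.0], [0.7, -1.1]]
[ 0.54990973 -0.16706883 -1.82873663] [[-0.1, 0.0], [2.5, -0.3], [-0.0, 0.1], [-1.5, 0.2]]
[ 0.55236423 -0.16397214 -1.82704694] [[-1.2, -0.2], [0.9, -0.4], [0.3, 1.3], [-0.9, 0.3], [0.0, -0.3], [0.5, -0.8]]
line y -0.02850000000000001
line y -0.02700000000000001
line y -0.02850000000000001
```

Call:
send_rows:
  targets: [0.16, 0.35, 0, 0, 0, 0.45, 0.16, 0.35, 0, 0, 0, 0.45, 0.16, 0.35, 0, 0, 0, 0.45, 0.16, 0.35, 0, 0, 0, 0.45, 0.16, 0.35, 0, 0, 0, 0.45, 0.16, 0.35, 0, 0, 0, 0.45, 0.16, 0.35, 0, 0, 0, 0.45, 0.16, 0.35, 0, 0, 0, 0.45, 0.16, 0.35, 0, 0, 0, 0.45, 0.16, 0.35, 0, 0, 0, 0.45, 0.16, 0.35, 0, 0, 0, 0.45, 0.16, 0.35, 0, 0, 0, 0.45]
  jaw: 0

```text
t: 1.75
tcp_pos: [0.3147, -0.1886, 0.2277]
tool_rot: [0.0, 0.908, 0.419, 0.0]
wrist_force: [-0.7, -1.1, 0.3]
gripper_width: 0.502
```

Call:
send_rows:
  targets: [0.16, 0.35, 0, 0, 0, 0.45, 0.16, 0.35, 0, 0, 0, 0.45, 0.16, 0.35, 0, 0, 0, 0.45, 0.16, 0.35, 0, 0, 0, 0.45, 0.16, 0.35, 0, 0, 0, 0.45, 0.16, 0.35, 0, 0, 0, 0.45, 0.16, 0.35, 0, 0, 0, 0.45, 0.16, 0.35, 0, 0, 0, 0.45, 0.16, 0.35, 0, 0, 0, 0.45, 0.16, 0.35, 0, 0, 0, 0.45, 0.12, 0.25, 0, 0, 0, 0.45, 0, 0, 0, 0, 0, 0.45]

```text
t: 2.75
tcp_pos: [0.453, 0.1129, 0.2272]
tool_rot: [-0.0, 0.754, 0.657, 0.0]
wrist_force: [0.7, -0.9, -1.0]
gripper_width: 0.498
```

Call:
send_rows:
  targets: [0, 0, 0, 0, 0, 0, 0, 0, 0, 0, 0, 0, 0, 0, 0, 0, 0, 0]

```text
t: 3.0
tcp_pos: [0.4519, 0.1096, 0.2275]
tool_rot: [0.0, 0.757, 0.654, 0.0]
wrist_force: [-1.2, -0.4, -0.8]
gripper_width: 0.503
```

```bash
cat > look.py <<'E'
import sys,pickle
from station import arm,cams
import cv2
tag=sys.argv[1]; out={}
for n in sys.argv[2:]:
    out[n]=cams.calibration(n); im=cams.snapshot(n)
    cv2.imwrite(f"pics/{n}_{tag}.png",im[:,:,::-1])
out["state"]=arm.get_state(); pickle.dump(out,open(f"pics/{tag}.pkl","wb"))
s=out["state"]; print({k:(v.round(4).tolist() if hasattr(v,"round") and hasattr(v,'tolist') else v) for k,v in s.items() if k in("t","qpos","tcp_pos","tool_rot","wrist_force","moment","gripper_width")})
E
python3 look.py h1 wrist
```

```text
{'t': 3.05, 'qpos': [0.159, 0.1091, 1.7505, -0.0, 1.2817, 0.3042], 'tcp_pos': [0.4519, 0.1095, 0.2276], 'tool_rot': [0.0001, 0.7565, 0.654, 0.0001], 'wrist_force': [0.0156, -0.3587, -0.3329], 'moment': [-0.0672, -0.0508, -0.0325], 'gripper_width': 0.5014056292464859}
```

View pics/wrist_h1.png

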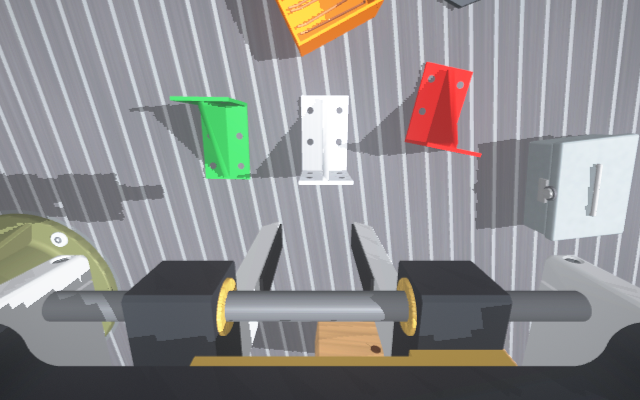

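```bash
python3 - <<'E'
import cv2
a=cv2.imread("pics/wrist_h1.png")[85:195,285:370]
cv2.imwrite("pics/c3.png",cv2.resize(a,None,fx=5,fy=5,interpolation=cv2.INTER_CUBIC))
E
```

```text
(no output)
```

View pics/c3.png

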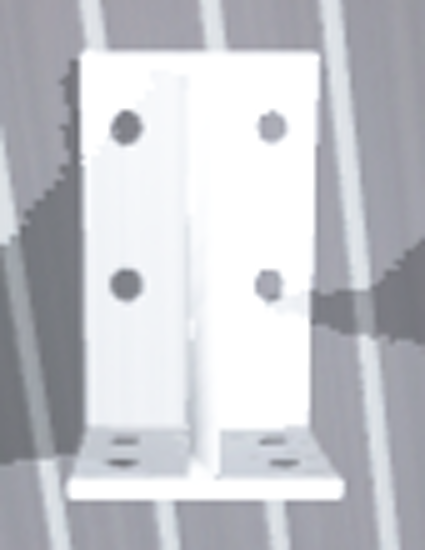

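```bash
cat > bf.py <<'E'
from h import *
import pickle
d=pickle.load(open("pics/h1.pkl","rb"));W=d["wrist"]
from station import cams
T=cams.calibration("top");S=cams.calibration("scene")
w=(W,[(-.1,-.03,.004),(-.1,.03,.004),(0,-.03,.08),(0,.03,.08),(-.004,-.03,.004)],[(301.2,95.8),(348.6,95.8),(298.6,184.6),(353.6,184.6),(301.8,171)])
br=[(T,[(-.1,.03,.004),(-.1,-.03,.004),(0,.03,.08),(0,-.03,.08)],[(243.6,228.6),(240.4,249.7),(275.4,229.7),(271.9,253.6)]),
(S,[(-.002,.03,.08),(-.002,-.03,.08),(-.1,-.03,.002),(-.1,.03,.002),(-.004,.03,.004)],[(380.6,223),(402.8,214.6),(426.8,266.6),(404.6,277.4),(377.4,248)])]
for o in ([w],[w]+br):
    p,r=fit(o,[.46,.115,-1.714]);print(p,r.round(1).tolist())
    t=np.array([p[0],p[1],0])+Rz(p[2])@[-.035,0,.036];s=d["state"]
    print("pinch",t)
    q=s["tool_rot"];yawx=2*np.arctan2(q[2],q[1]);print("move mm",(t-s["tcp_pos"])*1000,"rot deg",np.degrees(p[2]+np.pi-yawx))
E
python3 bf.py
```

```text
[ 0.4638985   0.11507053 -1.71786884] [[0.2, 0.1], [-0.4, 0.2], [0.4, 0.0], [-0.5, 0.1], [0.4, -0.8]]
pinch [0.4690275  0.14969269 0.036     ]
move mm [  17.08268822   40.17306621 -191.58421739] rot deg -0.10901448998259079
[ 0.46362177  0.11515324 -1.71601331] [[-0.2, 0.1], [-0.8, 0.1], [0.1, 0.1], [-0.8, 0.0], [0.2, -0.8], [0.1, -0.6], [-0.4, -0.9], [-0.7, -0.5], [-0.8, -1.9], [0.1, -0.4], [-0.6, -0.4], [-1.0, -0.2], [-0.1, -0.8], [0.3, 0.1]]
pinch [0.46868652 0.14978485 0.036     ]
move mm [  16.74170697   40.26523413 -191.58421739] rot deg -0.0027000271308330226
```

Call:
send_rows:
  targets: [0.105, 0.251, -0.2, 0, 0, 0, 0.106, 0.251, -0.3, 0, 0, 0, 0, 0, -0.4, 0, 0, 0, 0, 0, -0.4, 0, 0, 0, 0, 0, -0.4, 0, 0, 0, 0, 0, -0.3, 0, 0, 0, 0, 0, -0.2, 0, 0, 0, 0, 0, -0.1, 0, 0, 0, 0, 0, -0.05, 0, 0, 0, 0, 0, 0, 0, 0, 0, 0, 0, 0, 0, 0, 0]

```text
t: 3.97
tcp_pos: [0.4695, 0.1502, 0.0404]
tool_rot: [0.0, 0.756, 0.655, 0.001]
wrist_force: [-0.4, -0.0, 0.0]
gripper_width: 0.5
```

```bash
python3 look.py g1 wrist scene; python3 - <<'E'
import cv2
a=cv2.imread("pics/scene_g1.png")[170:300,340:460]
cv2.imwrite("pics/c4.png",cv2.resize(a,None,fx=4,fy=4,interpolation=cv2.INTER_CUBIC))
E
```

```text
{'t': 4.0667, 'qpos': [0.2355, 0.4237, 1.8444, 0.0, 0.8717, 0.3787], 'tcp_pos': [0.4695, 0.1503, 0.0405], 'tool_rot': [0.0004, 0.7559, 0.6547, 0.0008], 'wrist_force': [-0.3596, -0.0414, 0.4708], 'moment': [-0.0667, -0.0802, -0.0199], 'gripper_width': 0.5030034122085102}
```

View pics/wrist_g1.png

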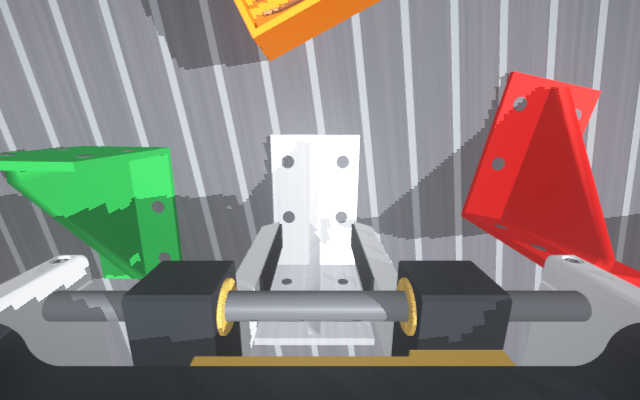

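View pics/c4.png

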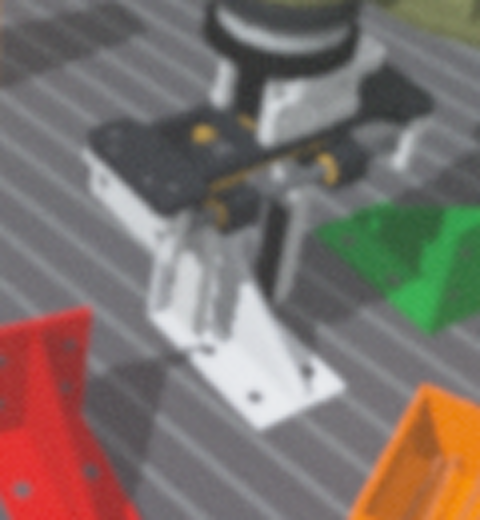

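The fingers straddle the gusset, centred, with the jaws parallel to it. Closing.

Call:
send_rows:
  targets: [0, 0, -0.018, 0, 0, 0, 0, 0, 0, 0, 0, 0, 0, 0, 0, 0, 0, 0, 0, 0, 0, 0, 0, 0, 0, 0, 0, 0, 0, 0, 0, 0, 0, 0, 0, 0, 0, 0, 0, 0, 0, 0, 0, 0, 0, 0, 0, 0]
  jaw: 1
  squeeze: 55

```text
t: 4.73
tcp_pos: [0.4689, 0.1502, 0.038]
tool_rot: [-0.0, 0.756, 0.655, -0.0]
wrist_force: [-0.3, -0.1, 1.0]
gripper_width: 0.064
```

```bash
python3 look.py g2 wrist scene; python3 - <<'E'
import cv2
a=cv2.imread("pics/wrist_g2.png")[110:370,220:420]
cv2.imwrite("pics/c5.png",cv2.resize(a,None,fx=2.3,fy=2.3,interpolation=cv2.INTER_CUBIC))
E
```

```text
{'t': 4.8333, 'qpos': [0.2357, 0.428, 1.8457, 0.0, 0.868, 0.3787], 'tcp_pos': [0.4689, 0.1502, 0.038], 'tool_rot': [-0.0, 0.7558, 0.6548, -0.0], 'wrist_force': [-0.4383, 0.9351, -0.0388], 'moment': [-0.0366, 0.0708, 0.0321], 'gripper_width': 0.06141850800923469}
```

View pics/c5.png

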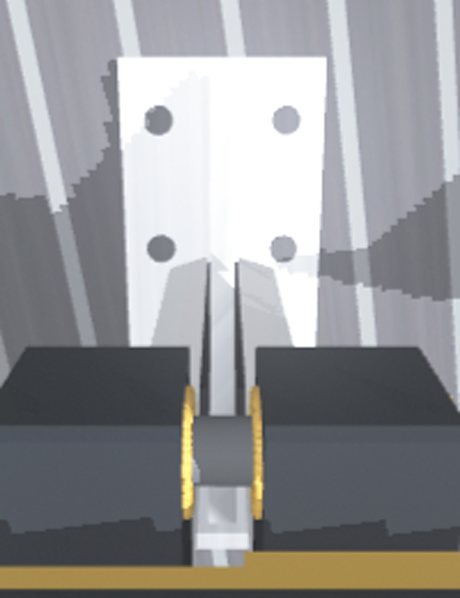

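Call:
send_rows:
  targets: [0, 0, 0.06, 0, 0, 0, 0, 0, 0.12, 0, 0, 0, 0, 0, 0.24, 0, 0, 0, 0, 0, 0.36, 0, 0, -0.1, 0, 0, 0.36, 0, 0, -0.2, -0.02, -0.08, 0.36, 0, 0, -0.2, -0.03, -0.16, 0.36, 0, 0, -0.2, -0.05, -0.26, 0.28, 0, 0, -0.2, -0.06, -0.34, 0.24, 0, 0, -0.1, -0.06, -0.38, 0.16, 0, 0, -0.1, -0.06, -0.38, 0.08, 0, 0, 0, -0.06, -0.38, 0.03, 0, 0, 0]

```text
t: 5.83
tcp_pos: [0.4413, -0.0094, 0.252]
tool_rot: [0.001, 0.792, 0.61, 0.001]
wrist_force: [0.6, 0.1, -4.0]
gripper_width: 0.059
```

Call:
send_rows:
  targets: [-0.06, -0.38, 0, 0, 0, 0, -0.06, -0.38, 0, 0, 0, 0, -0.06, -0.38, 0, 0, 0, 0, -0.06, -0.36, 0, 0, 0, 0, -0.06, -0.32, 0, 0, 0, 0, -0.06, -0.26, 0, 0, 0, 0, -0.06, -0.2, 0, 0, 0, 0, -0.04, -0.1, 0, 0, 0, 0, 0, -0.02, 0, 0, 0, 0, 0, 0, 0, 0, 0, 0, 0, 0, 0, 0, 0, 0, 0, 0, 0, 0, 0, 0]

```text
t: 6.83
tcp_pos: [0.4052, -0.1994, 0.2501]
tool_rot: [0.0, 0.792, 0.611, 0.0]
wrist_force: [-0.4, 0.5, -4.0]
gripper_width: 0.061
```

```bash
python3 look.py l1 wrist scene top
```

```text
{'t': 6.9833, 'qpos': [-0.539, 0.0593, 1.7511, 0.0, 1.3311, -0.2817], 'tcp_pos': [0.4051, -0.1997, 0.2501], 'tool_rot': [0.0, 0.792, 0.6105, 0.0], 'wrist_force': [1.1955, -0.3074, -3.6648], 'moment': [-0.0325, -0.0451, 0.056], 'gripper_width': 0.05998111467000507}
```

View pics/wrist_l1.png

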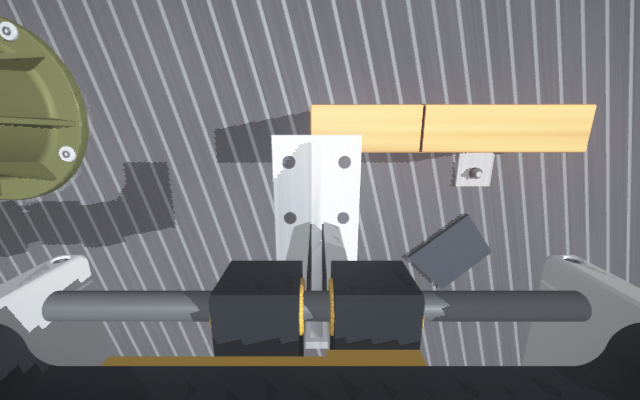

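View pics/scene_l1.png

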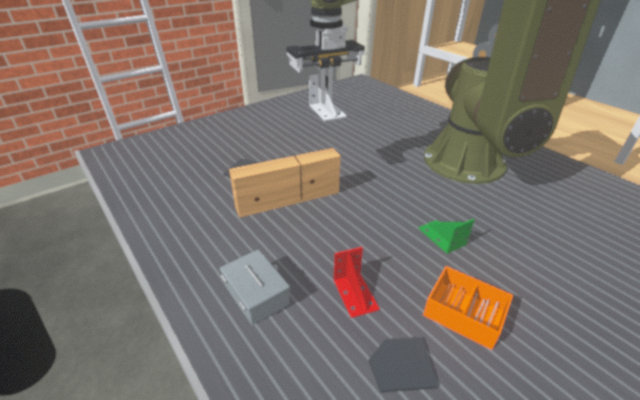

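```bash
python3 - <<'E'
import cv2,numpy as np
a=cv2.imread("pics/wrist_l1.png")
f=lambda i,s:cv2.resize(i,None,fx=s,fy=s,interpolation=cv2.INTER_CUBIC)
cv2.imwrite("pics/c6.png",np.hstack([f(a[95:165,300:370],5),f(a[95:165,395:455],5)]))
cv2.imwrite("pics/c7.png",f(a[95:165,555:605],6))
g=cv2.cvtColor(a,cv2.COLOR_BGR2GRAY).astype(float)
b=a[:,:,0].astype(float)
for c in (340,380,410,440,480,520,560,580):
    col=b[90:165,c-2:c+3].mean(1); d=np.diff(col)
    print(c,[(90.5+i,d[i].round()) for i in np.argsort(-abs(d))[:4]])
for r in (108,112,118,124,130,136,142,148):
    print(r,300+np.argmin(g[r,400:445])+100, g[r,415:432].round().tolist())
E
```

```text
340 [(np.float64(134.5), np.float64(63.0)), (np.float64(156.5), np.float64(-41.0)), (np.float64(104.5), np.float64(31.0)), (np.float64(158.5), np.float64(-19.0))]
380 [(np.float64(104.5), np.float64(28.0)), (np.float64(151.5), np.float64(-23.0)), (np.float64(162.5), np.float64(21.0)), (np.float64(103.5), np.float64(-19.0))]
410 [(np.float64(104.5), np.float64(37.0)), (np.float64(161.5), np.float64(32.0)), (np.float64(151.5), np.float64(-21.0)), (np.float64(150.5), np.float64(-16.0))]
440 [(np.float64(104.5), np.float64(37.0)), (np.float64(151.5), np.float64(-30.0)), (np.float64(156.5), np.float64(25.0)), (np.float64(150.5), np.float64(-17.0))]
480 [(np.float64(152.5), np.float64(69.0)), (np.float64(104.5), np.float64(36.0)), (np.float64(150.5), np.float64(-15.0)), (np.float64(151.5), np.float64(13.0))]
520 [(np.float64(152.5), np.float64(35.0)), (np.float64(104.5), np.float64(33.0)), (np.float64(150.5), np.float64(-17.0)), (np.float64(151.5), np.float64(-12.0))]
560 [(np.float64(104.5), np.float64(30.0)), (np.float64(103.5), np.float64(-25.0)), (np.float64(151.5), np.float64(-22.0)),
[... 513 characters left out ...]
 132.0, 68.0, 123.0, 209.0, 230.0, 230.0, 230.0, 230.0, 229.0, 229.0]
124 422 [231.0, 231.0, 231.0, 231.0, 230.0, 231.0, 214.0, 67.0, 80.0, 162.0, 230.0, 230.0, 230.0, 230.0, 230.0, 230.0, 230.0]
130 422 [231.0, 230.0, 231.0, 231.0, 230.0, 221.0, 128.0, 69.0, 127.0, 215.0, 231.0, 231.0, 230.0, 230.0, 230.0, 230.0, 230.0]
136 421 [224.0, 224.0, 224.0, 224.0, 223.0, 200.0, 68.0, 83.0, 158.0, 224.0, 224.0, 224.0, 224.0, 225.0, 224.0, 224.0, 224.0]
142 421 [228.0, 228.0, 229.0, 228.0, 213.0, 93.0, 69.0, 146.0, 228.0, 229.0, 229.0, 228.0, 228.0, 228.0, 228.0, 228.0, 228.0]
148 420 [221.0, 221.0, 221.0, 213.0, 161.0, 68.0, 95.0, 171.0, 221.0, 221.0, 221.0, 222.0, 221.0, 222.0, 222.0, 222.0, 222.0]
```

View pics/c6.png

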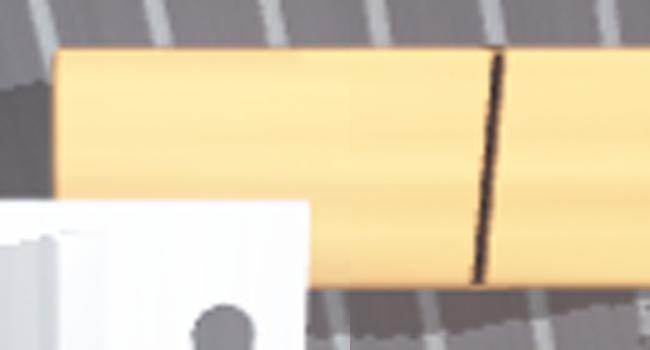

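View pics/c7.png

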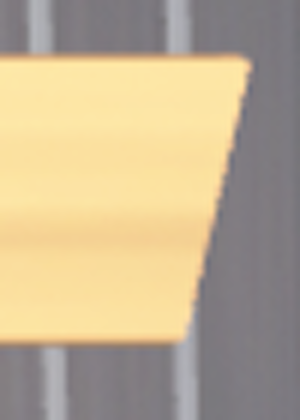

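```bash
cat > tf.py <<'E'
from h import *
import pickle
d=pickle.load(open("pics/l1.pkl","rb"));W=d["wrist"];s=d["state"]
def un(uv,z):
    r=np.linalg.inv(W["intrinsics"])@[*uv,1];R=np.array(W["R"]);C=-R.T@W["t"];v=R.T@r
    return C+v*(z-C[2])/v[2]
L=un((310.6,104.6),.12);Rr=un((596.3,104.6),.12);P=un((424.4,104.6),.12);Bp=un((420.3,151.2),.12)
e=Rr-L;print("len",np.linalg.norm(e),"yaw",np.arctan2(e[1],e[0])-np.pi/2,"P",P,"thick",np.linalg.norm(Bp-P),"line dir",np.arctan2(*(Bp-P)[[1,0]]))
print("line y", -(np.linalg.norm(P-L)-.14))
q=s["tool_rot"];yb=2*np.arctan2(q[2],q[1])-np.pi;print("held yaw",yb)
# held bracket foot front corners predicted vs image
from math import cos,sin
t=s["tcp_pos"];zb=t[2]-.038
o=t+Rz(yb)@np.array([.0355,0,0]);o[2]=zb
print(proj(W,np.array([(-.1,-.03,.004),(-.1,.03,.004)])@Rz(yb).T+o))
print("C",-np.array(W["R"]).T@W["t"])
E
python3 tf.py
```

```text
len 0.27883762549757085 yaw -1.828523362898778 P [ 0.53058143 -0.13866042  0.12      ] thick 0.04505045339119173 line dir -1.8241521500084965
line y 0.028981743137265883
held yaw -1.8281038266213432
[[271.03987263 136.49911871]
 [360.83964675 136.45336052]]
C [ 0.42360819 -0.12965281  0.40802408]
```

The timber's pencil line crosses the front edge at (424,105), and its front edge is parallel to the held bracket's foot edge (row 135). I'll shift sideways so the line lies straight ahead of the held gusset, which checks lateral alignment directly.

Call:
send_rows:
  targets: [0.07, -0.05, 0, 0, 0, 0, 0.14, -0.1, 0, 0, 0, 0, 0.19, -0.135, 0, 0, 0, 0, 0.2, -0.145, 0, 0, 0, 0, 0.2, -0.145, 0, 0, 0, 0, 0.18, -0.13, 0, 0, 0, 0, 0.11, -0.08, 0, 0, 0, 0, 0.06, -0.036, 0, 0, 0, 0, 0, 0, 0, 0, 0, 0, 0, 0, 0, 0, 0, 0, 0, 0, 0, 0, 0, 0]

```text
t: 7.9
tcp_pos: [0.4966, -0.2655, 0.2501]
tool_rot: [-0.0, 0.792, 0.61, -0.0]
wrist_force: [-0.2, 0.6, -3.7]
gripper_width: 0.064
```

```bash
python3 look.py l2 wrist; python3 - <<'E'
import cv2,numpy as np
a=cv2.imread("pics/wrist_l2.png")
cv2.imwrite("pics/c8.png",cv2.resize(a[50:150,200:440],None,fx=3,fy=3,interpolation=cv2.INTER_CUBIC))
g=cv2.cvtColor(a,cv2.COLOR_BGR2GRAY).astype(float)
for r in range(66,120,4):
    w=220-g[r,295:340]; w[w<30]=0; print(r,g[r,310:324].round().tolist(), (w@np.arange(295,340)/w.sum()).round(2) if w.sum() else 0)
b=a[:,:,0].astype(float)
for c in (220,260,300,340,400,440):
    d=np.diff(b[50:160,c-2:c+3].mean(1)); print(c,[(50.5+i,d[i].round()) for i in np.argsort(-abs(d))[:4]])
for r in (140,150,160):
    d=np.diff(b[r,250:390]); print(r,[(250.5+i,d[i].round()) for i in np.argsort(-abs(d))[:5]])
E
```

```text
{'t': 7.95, 'qpos': [-0.556, 0.3129, 1.4508, 0.0, 1.3777, -0.298], 'tcp_pos': [0.4966, -0.2655, 0.2502], 'tool_rot': [0.0001, 0.7922, 0.6102, 0.0], 'wrist_force': [-0.2851, 0.579, -3.3472], 'moment': [-0.0088, -0.119, 0.0542], 'gripper_width': 0.0621183443522531}
66 [230.0, 231.0, 231.0, 231.0, 221.0, 140.0, 70.0, 149.0, 231.0, 230.0, 230.0, 230.0, 230.0, 230.0] 315.97
70 [231.0, 231.0, 230.0, 230.0, 221.0, 140.0, 72.0, 150.0, 230.0, 231.0, 230.0, 230.0, 230.0, 230.0] 315.97
74 [229.0, 229.0, 229.0, 229.0, 220.0, 139.0, 72.0, 148.0, 229.0, 229.0, 229.0, 229.0, 229.0, 229.0] 315.97
78 [228.0, 228.0, 228.0, 228.0, 218.0, 137.0, 73.0, 147.0, 228.0, 228.0, 228.0, 228.0, 227.0, 228.0] 315.97
82 [232.0, 232.0, 232.0, 232.0, 222.0, 142.0, 74.0, 153.0, 232.0, 232.0, 232.0, 232.0, 232.0, 232.0] 315.96
86 [231.0, 230.0, 231.0, 230.0, 221.0, 142.0, 74.0, 151.0, 230.0, 231.0, 231.0, 231.0, 231.0, 231.0] 315.97
90 [224.0, 224.0, 224.0, 224.0, 212.0, 135.0, 75.0, 143.0, 224.0, 224.0, 224.0, 224.0, 224.0, 224.0] 315.97
94 [225.0, 225.0, 225.0, 224.0, 214.0, 137.0, 75.0, 145.0, 225.0, 225.0, 225.0, 
[... 1568 characters left out ...]
t64(-33.0)), (np.float64(108.5), np.float64(-27.0)), (np.float64(116.5), np.float64(-26.0))]
140 [(np.float64(270.5), np.float64(68.0)), (np.float64(361.5), np.float64(-61.0)), (np.float64(251.5), np.float64(57.0)), (np.float64(250.5), np.float64(57.0)), (np.float64(263.5), np.float64(-50.0))]
150 [(np.float64(361.5), np.float64(-71.0)), (np.float64(385.5), np.float64(67.0)), (np.float64(251.5), np.float64(63.0)), (np.float64(262.5), np.float64(-46.0)), (np.float64(252.5), np.float64(42.0))]
160 [(np.float64(360.5), np.float64(-105.0)), (np.float64(282.5), np.float64(-89.0)), (np.float64(338.5), np.float64(-85.0)), (np.float64(271.5), np.float64(71.0)), (np.float64(350.5), np.float64(59.0))]
```

View pics/c8.png

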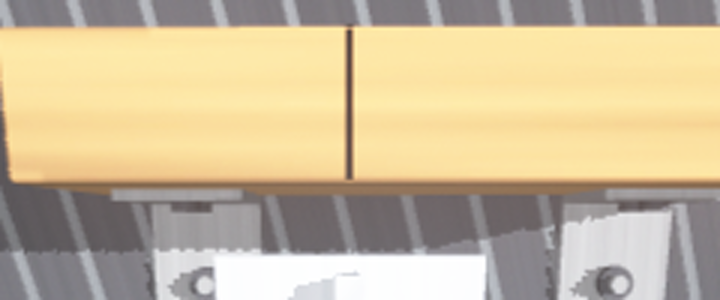

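Line at col 315.97, held foot centred at col 316.0, so lateral and yaw alignment are very good. Next I'll back off over the timber along the face normal, then descend.

Call:
send_rows:
  targets: [0.021, 0.08, 0, 0, 0, 0, 0.047, 0.18, 0, 0, 0, 0, 0.079, 0.3, 0, 0, 0, 0, 0.095, 0.36, 0, 0, 0, 0, 0.1, 0.38, 0, 0, 0, 0, 0.1, 0.38, 0, 0, 0, 0, 0.09, 0.34, 0, 0, 0, 0, 0.066, 0.25, 0, 0, 0, 0, 0.037, 0.14, 0, 0, 0, 0, 0.019, 0.072, 0, 0, 0, 0, 0, 0, 0, 0, 0, 0, 0, 0, 0, 0, 0, 0]

```text
t: 8.95
tcp_pos: [0.5491, -0.0679, 0.25]
tool_rot: [0.0, 0.792, 0.61, -0.0]
wrist_force: [-0.7, -0.2, -3.6]
gripper_width: 0.061
```

```bash
cat > st.py <<'E'
from station import arm
import numpy as np
s=arm.get_state();y0=-1.8281
u=np.array([-np.cos(y0),-np.sin(y0)]);v=np.array([-np.sin(y0),np.cos(y0)])
q=s["tool_rot"];t=s["tcp_pos"];f=s["wrist_force"]
print("t",s["t"],"tcp",t.round(4),"normal",(u@t[:2]).round(5),"lat",(v@t[:2]).round(5),"z",t[2].round(4),"yaw",2*np.arctan2(q[2],q[1])-np.pi,q.round(4),"Fn",u@f[:2],"Flat",v@f[:2],"Fz",f[2],"M",s["moment"].round(3))
E
python3 st.py; python3 - <<'E'
import pickle,numpy as np
t=pickle.load(open("pics/l2.pkl","rb"))["state"]["tcp_pos"];y0=-1.8281
print("lat goal",-np.sin(y0)*t[0]+np.cos(y0)*t[1])
E
```

```text
t 8.95 tcp [ 0.5491 -0.0679  0.25  ] normal 0.07407 lat 0.54826 z 0.25 yaw -1.829239677047742 [ 1.000e-04  7.923e-01  6.101e-01 -1.000e-04] Fn -0.40780779311352694 Flat -0.5916028364817233 Fz -3.643582007014703 M [-0.054 -0.106 -0.002]
lat goal 0.5478589710166952
```

Call:
send_rows:
  targets: [0, 0, -0.1, 0, 0, 0, 0, 0, -0.25, 0, 0, 0, 0, 0, -0.36, 0, 0, 0, 0, 0, -0.4, 0, 0, 0, 0, 0, -0.36, 0, 0, 0, 0, 0, -0.3, 0, 0, 0, 0, 0, -0.2, 0, 0, 0, 0, 0, -0.12, 0, 0, 0, 0, 0, -0.06, 0, 0, 0, 0, 0, 0, 0, 0, 0, 0, 0, 0, 0, 0, 0, 0, 0, 0, 0, 0, 0]

```text
t: 9.95
tcp_pos: [0.5498, -0.0676, 0.0791]
tool_rot: [0.001, 0.792, 0.61, 0.001]
wrist_force: [0.1, 0.1, -3.3]
gripper_width: 0.06
```

```bash
python3 look.py p1 scene top; python3 st.py; python3 - <<'E'
import cv2
a=cv2.imread("pics/scene_p1.png")[100:230,215:375]
cv2.imwrite("pics/c9.png",cv2.resize(a,None,fx=5,fy=4.6,interpolation=cv2.INTER_CUBIC))
a=cv2.imread("pics/top_p1.png")[140:270,310:430]
cv2.imwrite("pics/c10.png",cv2.resize(a,None,fx=4,fy=4,interpolation=cv2.INTER_CUBIC))
E
```

```text
{'t': 10.05, 'qpos': [-0.1882, 0.4742, 1.6527, -0.0001, 1.013, 0.07], 'tcp_pos': [0.5497, -0.0674, 0.079], 'tool_rot': [0.0006, 0.7923, 0.6102, 0.0005], 'wrist_force': [0.0785, 0.9743, -3.6679], 'moment': [-0.0329, -0.0456, -0.0238], 'gripper_width': 0.05780543555218016}
t 10.05 tcp [ 0.5497 -0.0674  0.079 ] normal 0.07466 lat 0.54875 z 0.079 yaw -1.8289959205229778 [6.000e-04 7.923e-01 6.102e-01 5.000e-04] Fn 0.9622012863414463 Flat -0.17199665706774261 Fz -3.667895617539221 M [-0.033 -0.046 -0.024]
```

View pics/c9.png

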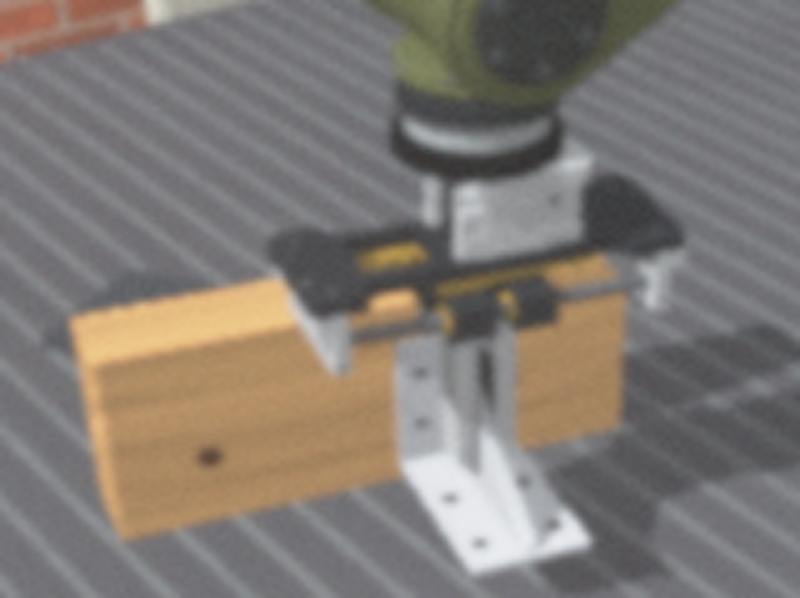

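View pics/c10.png

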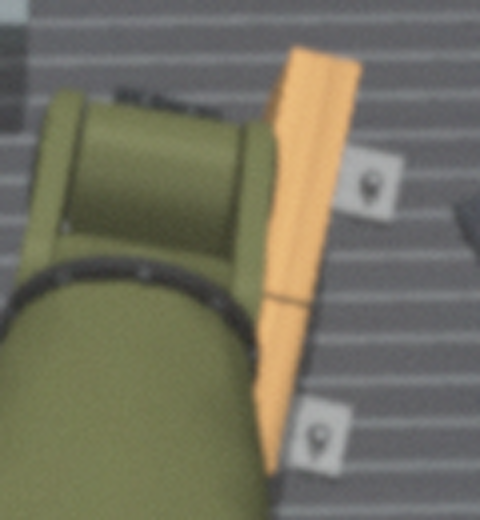

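Call:
send_rows:
  targets: [-0.015, -0.04, -0.004, 0, 0, 0, -0.025, -0.08, -0.004, 0, 0, 0, -0.025, -0.09, -0.004, 0, 0, 0, -0.018, -0.06, 0, 0, 0, 0, -0.011, -0.041, 0, 0, 0, 0, 0, 0, 0, 0, 0, 0, 0, 0, 0, 0, 0, 0, 0, 0, 0, 0, 0, 0]

```text
t: 10.72
tcp_pos: [0.5417, -0.0921, 0.077]
tool_rot: [-0.0, 0.792, 0.61, 0.0]
wrist_force: [-0.0, 0.2, -2.8]
gripper_width: 0.063
```

```bash
python3 st.py
```

```text
t 10.7167 tcp [ 0.5417 -0.0921  0.077 ] normal 0.04878 lat 0.54735 z 0.077 yaw -1.8290277608229222 [-0.      0.7923  0.6102  0.    ] Fn 0.1497820412957883 Flat -0.04958424828797855 Fz -2.763666613382271 M [-0.007 -0.066 -0.005]
```

Call:
send_rows:
  targets: [0, 0, 0, 0, 0, 0, 0, 0, 0, 0, 0, 0]

```text
t: 10.88
tcp_pos: [0.5418, -0.092, 0.077]
tool_rot: [-0.0, 0.792, 0.61, 0.0]
wrist_force: [-0.6, 0.4, -2.7]
gripper_width: 0.061
```

```bash
python3 st.py
```

```text
t 10.8833 tcp [ 0.5418 -0.092   0.077 ] normal 0.04893 lat 0.54735 z 0.077 yaw -1.828697883952263 [-0.      0.7922  0.6103  0.    ] Fn 0.1950856418807507 Flat -0.6538163873472104 Fz -2.6881571961710957 M [-0.012 -0.01  -0.035]
```

Call:
send_rows:
  targets: [0, 0, 0, 0, 0, 0, 0, 0, 0, 0, 0, 0]

```text
t: 11.05
tcp_pos: [0.5417, -0.0921, 0.077]
tool_rot: [-0.0, 0.792, 0.61, -0.0]
wrist_force: [-0.1, -0.2, -3.3]
gripper_width: 0.059
```

```bash
python3 st.py
```

```text
t 11.05 tcp [ 0.5417 -0.0921  0.077 ] normal 0.04882 lat 0.54734 z 0.077 yaw -1.828856710583133 [-0.      0.7922  0.6102 -0.    ] Fn -0.1874357594211752 Flat -0.07941457037493307 Fz -3.3460973882580234 M [-0.012 -0.082 -0.004]
```

Call:
send_rows:
  targets: [-0.002, -0.022, 0.005, 0, 0, 0, -0.004, -0.02, 0.004, 0, 0, 0, -0.004, -0.018, 0.004, 0, 0, 0, -0.002, -0.01, 0, 0, 0, 0, 0, 0, 0, 0, 0, 0, 0, 0, 0, 0, 0, 0, 0, 0, 0, 0, 0, 0, 0, 0, 0, 0, 0, 0]

```text
t: 11.72
tcp_pos: [0.5408, -0.0977, 0.078]
tool_rot: [-0.0, 0.792, 0.61, -0.0]
wrist_force: [0.9, -0.2, -2.9]
gripper_width: 0.063
```

```bash
python3 st.py
```

```text
t 11.7167 tcp [ 0.5408 -0.0977  0.078 ] normal 0.04308 lat 0.54783 z 0.078 yaw -1.828986581168301 [-0.      0.7923  0.6102 -0.    ] Fn 0.055115965158909125 Flat 0.8887827772312891 Fz -2.8840782300196386 M [-0.028 -0.04   0.046]
```

Call:
send_rows:
  targets: [-0.0016, -0.006, 0, 0, 0, 0, -0.0016, -0.006, 0, 0, 0, 0, -0.0016, -0.006, 0, 0, 0, 0, -0.0016, -0.006, 0, 0, 0, 0, -0.0016, -0.006, 0, 0, 0, 0, -0.0016, -0.006, 0, 0, 0, 0, 0, 0, 0, 0, 0, 0]

```text
t: 12.3
tcp_pos: [0.54, -0.1008, 0.0781]
tool_rot: [0.0, 0.792, 0.61, -0.0]
wrist_force: [0.0, 1.0, -3.8]
gripper_width: 0.061
```

```bash
python3 st.py
```

```text
t 12.3 tcp [ 0.54   -0.1008  0.0781] normal 0.03995 lat 0.54784 z 0.0781 yaw -1.8290736473442868 [ 0.      0.7923  0.6102 -0.    ] Fn 0.9472966356761698 Flat -0.2069403663008641 Fz -3.7835968277270826 M [-0.052 -0.081  0.042]
```

Call:
send_rows:
  targets: [-0.0016, -0.006, 0, 0, 0, 0, -0.0016, -0.006, 0, 0, 0, 0, 0, 0, 0, 0, 0, 0]

```text
t: 12.55
tcp_pos: [0.5397, -0.1017, 0.0781]
tool_rot: [-0.0, 0.792, 0.61, 0.0]
wrist_force: [0.6, -1.3, -3.8]
gripper_width: 0.064
```

```bash
python3 st.py
```

```text
t 12.55 tcp [ 0.5397 -0.1017  0.0781] normal 0.03899 lat 0.54784 z 0.0781 yaw -1.829085486109621 [-0.      0.7923  0.6102  0.    ] Fn -1.0951473501306452 Flat 0.8876604939851991 Fz -3.798480989412903 M [-0.083 -0.049 -0.028]
```

Call:
send_rows:
  targets: [-0.0016, -0.006, 0, 0, 0, 0, -0.0016, -0.006, 0, 0, 0, 0, 0, 0, 0, 0, 0, 0]

```text
t: 12.8
tcp_pos: [0.5395, -0.1027, 0.0781]
tool_rot: [-0.0, 0.792, 0.61, -0.0]
wrist_force: [-0.3, 0.3, -3.3]
gripper_width: 0.06
```

```bash
python3 st.py
```

```text
t 12.8 tcp [ 0.5395 -0.1027  0.0781] normal 0.03801 lat 0.54783 z 0.0781 yaw -1.8290230195552388 [-0.      0.7923  0.6102 -0.    ] Fn 0.24113428240458082 Flat -0.3929023873227626 Fz -3.349415895856927 M [-0.065 -0.058 -0.037]
```

Call:
send_rows:
  targets: [-0.0016, -0.006, 0, 0, 0, 0, -0.0016, -0.006, 0, 0, 0, 0, 0, 0, 0, 0, 0, 0]

```text
t: 13.05
tcp_pos: [0.5392, -0.1036, 0.0781]
tool_rot: [0.0, 0.792, 0.61, 0.0]
wrist_force: [-0.4, -0.9, -3.9]
gripper_width: 0.061
```

Call:
send_rows:
  targets: [-0.0016, -0.006, 0, 0, 0, 0, 0, 0, 0, 0, 0, 0]

```text
t: 13.22
tcp_pos: [0.5391, -0.1041, 0.0781]
tool_rot: [0.0, 0.792, 0.61, 0.0]
wrist_force: [0.3, -0.5, -3.6]
gripper_width: 0.062
```

```bash
python3 st.py
```

```text
t 13.2167 tcp [ 0.5391 -0.1041  0.0781] normal 0.0365 lat 0.54784 z 0.0781 yaw -1.8290701312335895 [0.     0.7923 0.6102 0.    ] Fn -0.4138914284777767 Flat 0.46084517292403526 Fz -3.5910358576649895 M [-0.083 -0.111 -0.041]
```

Call:
send_rows:
  targets: [-0.0016, -0.006, 0, 0, 0, 0, 0, 0, 0, 0, 0, 0]

```text
t: 13.38
tcp_pos: [0.539, -0.1042, 0.0781]
tool_rot: [-0.0, 0.792, 0.61, 0.0]
wrist_force: [1.3, 3.0, -3.4]
gripper_width: 0.06
```

```bash
python3 st.py
```

```text
t 13.3833 tcp [ 0.539  -0.1042  0.0781] normal 0.0364 lat 0.54781 z 0.0781 yaw -1.8288716499932265 [-2.000e-04  7.922e-01  6.102e-01  2.000e-04] Fn 3.1928806355922696 Flat 0.45343786476253306 Fz -3.3649188156962655 M [ 0.491 -0.172  0.066]
```

Contact at normal 36.5 mm, as predicted. Building force gently.

Call:
send_rows:
  targets: [-0.0016, -0.006, 0, 0, 0, 0, 0, 0, 0, 0, 0, 0]

```text
t: 13.55
tcp_pos: [0.539, -0.1042, 0.0781]
tool_rot: [-0.0, 0.792, 0.61, 0.0]
wrist_force: [1.6, 7.9, -2.0]
gripper_width: 0.06
```

```bash
python3 st.py
```

```text
t 13.55 tcp [ 0.539  -0.1042  0.0781] normal 0.03639 lat 0.54779 z 0.0781 yaw -1.8286828732894027 [-3.000e-04  7.922e-01  6.103e-01  4.000e-04] Fn 8.060818542080007 Flat -0.48393371034053934 Fz -1.9566164361858318 M [ 1.121 -0.382  0.082]
```

Call:
send_rows:
  targets: [-0.0016, -0.006, 0, 0, 0, 0, 0, 0, 0, 0, 0, 0]

```text
t: 13.72
tcp_pos: [0.539, -0.1042, 0.0781]
tool_rot: [-0.001, 0.792, 0.61, 0.001]
wrist_force: [3.2, 11.8, -3.7]
gripper_width: 0.062
```

```bash
python3 st.py
```

```text
t 13.7167 tcp [ 0.539  -0.1042  0.0781] normal 0.03639 lat 0.54777 z 0.0781 yaw -1.8284817078036673 [-5.000e-04  7.921e-01  6.104e-01  7.000e-04] Fn 12.252254304821045 Flat 0.10219140728595058 Fz -3.7327448148391733 M [ 1.662 -0.541  0.086]
```

Call:
send_rows:
  targets: [0, 0, 0, 0, 0, 0, 0, 0, 0, 0, 0, 0, 0, 0, 0, 0, 0, 0, 0, 0, 0, 0, 0, 0]

```text
t: 14.05
tcp_pos: [0.539, -0.1042, 0.0781]
tool_rot: [-0.001, 0.792, 0.61, 0.001]
wrist_force: [3.2, 12.5, -4.0]
gripper_width: 0.061
```

```bash
python3 look.py q1 scene wrist top; python3 st.py; python3 - <<'E'
import cv2
a=cv2.imread("pics/scene_q1.png")[130:220,225:355]
cv2.imwrite("pics/c11.png",cv2.resize(a,None,fx=6,fy=6,interpolation=cv2.INTER_CUBIC))
a=cv2.imread("pics/wrist_q1.png")[200:400,180:460]
cv2.imwrite("pics/c12.png",cv2.resize(a,None,fx=2.8,fy=2.8,interpolation=cv2.INTER_CUBIC))
E
```

```text
{'t': 14.2, 'qpos': [-0.2585, 0.467, 1.6663, 0.002, 1.0083, -0.0019], 'tcp_pos': [0.539, -0.1042, 0.0781], 'tool_rot': [-0.0005, 0.7921, 0.6104, 0.0007], 'wrist_force': [3.0813, 11.5768, -3.7936], 'moment': [1.6449, -0.5215, 0.1133], 'gripper_width': 0.05912061003901852}
t 14.2 tcp [ 0.539  -0.1042  0.0781] normal 0.03639 lat 0.54778 z 0.0781 yaw -1.828420047937987 [-5.000e-04  7.921e-01  6.104e-01  7.000e-04] Fn 11.979794089810897 Flat 0.03382935565030482 Fz -3.7935842478578854 M [ 1.645 -0.522  0.113]
```

View pics/c11.png

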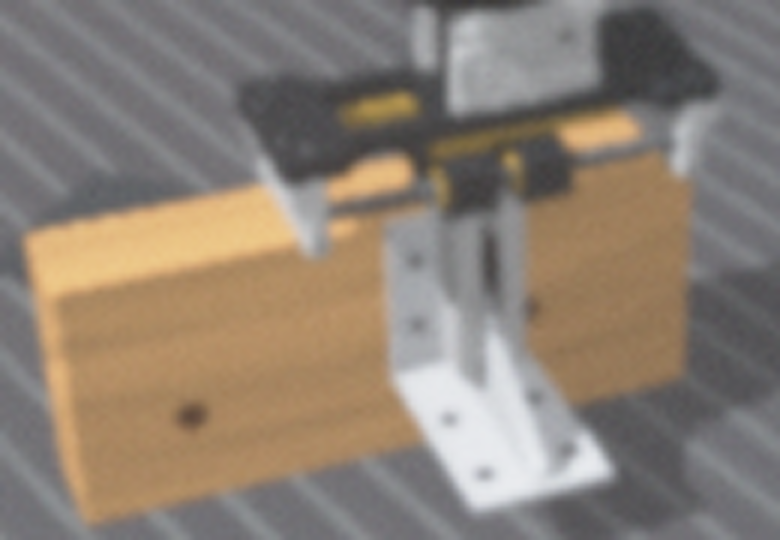

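View pics/c12.png

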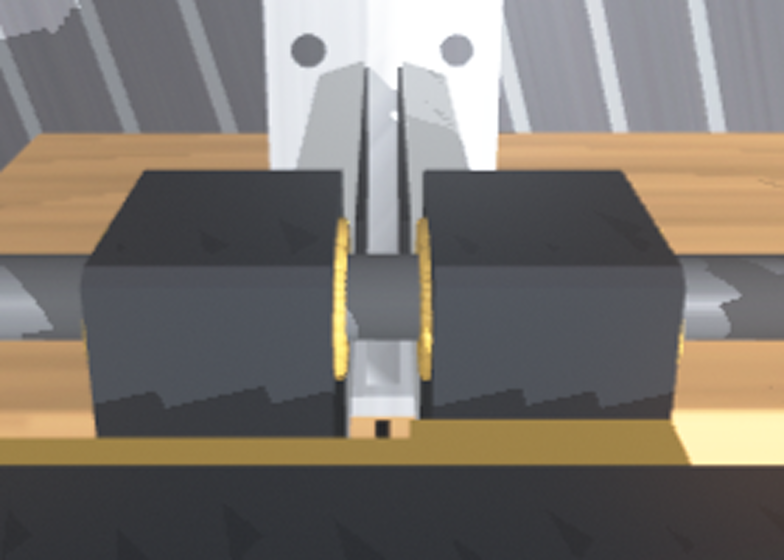

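The line appears through the finger gap, centred on the gusset at about (382,428) in the crop. Back plate is flush with the timber top in both views. Now holding.

Call:
send_rows:
  targets: [0, 0, 0, 0, 0, 0, 0, 0, 0, 0, 0, 0, 0, 0, 0, 0, 0, 0, 0, 0, 0, 0, 0, 0, 0, 0, 0, 0, 0, 0, 0, 0, 0, 0, 0, 0, 0, 0, 0, 0, 0, 0, 0, 0, 0, 0, 0, 0, 0, 0, 0, 0, 0, 0, 0, 0, 0, 0, 0, 0, 0, 0, 0, 0, 0, 0, 0, 0, 0, 0, 0, 0]

```text
t: 15.2
tcp_pos: [0.539, -0.1042, 0.0781]
tool_rot: [-0.0, 0.792, 0.61, 0.001]
wrist_force: [3.4, 11.1, -3.4]
gripper_width: 0.062
```

Call:
send_rows:
  targets: [0, 0, 0, 0, 0, 0, 0, 0, 0, 0, 0, 0, 0, 0, 0, 0, 0, 0, 0, 0, 0, 0, 0, 0, 0, 0, 0, 0, 0, 0, 0, 0, 0, 0, 0, 0, 0, 0, 0, 0, 0, 0, 0, 0, 0, 0, 0, 0, 0, 0, 0, 0, 0, 0, 0, 0, 0, 0, 0, 0, 0, 0, 0, 0, 0, 0, 0, 0, 0, 0, 0, 0]

```text
t: 16.2
tcp_pos: [0.539, -0.1042, 0.0781]
tool_rot: [-0.0, 0.792, 0.61, 0.001]
wrist_force: [2.7, 11.8, -3.7]
gripper_width: 0.064
```

Call:
send_rows:
  targets: [0, 0, 0, 0, 0, 0, 0, 0, 0, 0, 0, 0, 0, 0, 0, 0, 0, 0, 0, 0, 0, 0, 0, 0, 0, 0, 0, 0, 0, 0, 0, 0, 0, 0, 0, 0, 0, 0, 0, 0, 0, 0, 0, 0, 0, 0, 0, 0, 0, 0, 0, 0, 0, 0, 0, 0, 0, 0, 0, 0, 0, 0, 0, 0, 0, 0, 0, 0, 0, 0, 0, 0]

```text
t: 17.2
tcp_pos: [0.539, -0.1042, 0.0781]
tool_rot: [-0.0, 0.792, 0.61, 0.001]
wrist_force: [3.2, 12.2, -4.0]
gripper_width: 0.059
```

Call:
send_rows:
  targets: [0, 0, 0, 0, 0, 0, 0, 0, 0, 0, 0, 0, 0, 0, 0, 0, 0, 0, 0, 0, 0, 0, 0, 0, 0, 0, 0, 0, 0, 0, 0, 0, 0, 0, 0, 0, 0, 0, 0, 0, 0, 0, 0, 0, 0, 0, 0, 0, 0, 0, 0, 0, 0, 0, 0, 0, 0, 0, 0, 0, 0, 0, 0, 0, 0, 0, 0, 0, 0, 0, 0, 0]

```text
t: 18.2
tcp_pos: [0.539, -0.1042, 0.0781]
tool_rot: [-0.001, 0.792, 0.61, 0.001]
wrist_force: [3.2, 12.3, -3.5]
gripper_width: 0.063
```

```bash
python3 look.py r1 wrist scene; python3 st.py; python3 - <<'E'
from h import *
import pickle
S=pickle.load(open("pics/r1.pkl","rb"))["scene"]
a=cv2.imread("pics/scene_r1.png")
y=-1.8285;u=Rz(y)
P=np.array([.5306,-.1382,.12])
b=np.array([(-.004,.03,0),(-.1,.03,-.078),(-.1,-.03,-.078),(0,.16862,0),(0,.03,-.08)])
print(proj(S,b@u.T+P).round(1).tolist())
E
```

```text
{'t': 18.3, 'qpos': [-0.2585, 0.467, 1.6662, 0.002, 1.0083, -0.0019], 'tcp_pos': [0.539, -0.1042, 0.0781], 'tool_rot': [-0.0005, 0.7921, 0.6104, 0.0007], 'wrist_force': [3.3819, 11.6434, -3.1682], 'moment': [1.676, -0.4615, 0.0422], 'gripper_width': 0.06099465331564934}
t 18.3 tcp [ 0.539  -0.1042  0.0781] normal 0.03638 lat 0.54778 z 0.0781 yaw -1.8284737754151217 [-5.000e-04  7.921e-01  6.104e-01  7.000e-04] Fn 12.120698297597109 Flat 0.30764218056402376 Fz -3.1682359283942034 M [ 1.676 -0.462  0.042]
[[289.2, 167.1], [303.8, 214.5], [326.7, 208.6], [232.8, 178.2], [290.0, 192.4]]
```

```bash
python3 -c "
from station import arm
print(arm.close_job())"; python3 st.py
```

```text
the job is handed in; nothing more can be done
None
the job is handed in; nothing more can be done
```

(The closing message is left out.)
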